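# Stand the dead-weight plunger in its valve seat

## Task

Take the brass plunger lying at the end of the white rack that has the black-knobbed post, by the two lugs at its middle, and lift it clear so that it swings in the grip and shows which end is heavy. Then lower it, without dropping it, into the round well of the steel valve seat and leave it standing there upright, heavy end down. Leave the other plunger lying in the rack.

Things in the scene. Friction and masses are not known exactly. Their poses are not given: they have to be found in the camera images.
- plunger_a_centre (a point): Brass plunger 64 mm long: two alike square end caps (32 x 32 x 10 mm) on a 12 mm stem; a hidden ballast makes either end heavy (about 0.21 kg in all). Grip from above, between the caps (44 mm clear), across the flat faces of the two round lugs (19 mm diameter, 46 mm over the faces) on its dark cross pin. Point: centre, on the pin. x: along its length, y: along the pin. Starts level in the rack.
- plunger_b_centre (a point): A second plunger, just like the first; either may be the one by the post, the other is the spare. A plunger turns almost freely on its cross pin, however hard the lugs are gripped: lifted, it swings and hangs still, heavy end down, after about 1.5 s, with 32 mm above the pin and 32 mm below. Point (centre) and axes as for the first.
- rack_take (a point): Rack place by the post: where the centre of the plunger to use lies, 34 mm above the table. Fixed white rack, plate 90 x 245 x 4 mm, two places 110 mm apart; caps rest on blocks 18 mm high with 5 mm ribs, 40 mm clear between blocks. x: along the plungers; y: from the spare place through this one to the post (85 mm beyond; 12 mm rod, black ball on top, 49 mm high).
- seat_floor (a point): Centre of the floor of the round well in the fixed steel valve seat, 12 mm above the table, z up. Well 74 mm in diameter, 8 mm deep, wall 7 mm thick (rim 20 mm above the table), on a round flange 120 mm in diameter, 8 mm thick. A plunger standing in it has its centre 32 mm above this point.
Mind the look-alikes: they are no part of the job. What is shaped like the part that bears plunger_a_centre but blue is not meant.

How it is judged:
By the outcome, as a careful person would: the job done as asked, in the order asked, and still so for the second after the job is handed in, with the robot touching nothing.
It also fails if it takes over 48 s, if anything falls off the work surface, if the arm or the gripper's body presses on something with over 40 N, if the wrist force passes 120 N, or if a joint passes its speed limit or range.

## Robot

A 6-joint arm with a two-finger parallel gripper is mounted at the origin on the work surface. World frame = base frame: x ahead of the robot, y to its left, z up, the work surface at z = 0. Lengths are in m, angles in rad, forces in N, time in s.
With the tool pointing down it reaches from about 0.35 to 0.975 m from the base axis. Payload 4.9 kg.
Tool frame: the origin (TCP) lies where the fingers leave the gripper's body, on its centre line; the fingertips stand 73 mm ahead of it and the grasp point (between the pads) lies 54 mm ahead of it (manip.finger_overhang is the distance from the TCP to the fingertips, in m); z points along the fingers, y is the direction in which the jaws open and shut (so a half turn about z gives the same grasp; the last joint's range is limited). The gripper opens to 85 mm and grips with 20 to 120 N. Pads are 22 mm wide; open, the fingers measure 114 mm over their backs; the gripper's body (76 mm by 85 mm) begins 54 mm behind the grasp point. The pads swing forward as they close: fully open they stand 13 mm farther back than shut.
Start: joints at [1.039, 0.053, 1.613, -0, 1.476, -0.119], TCP at [0.251, 0.572, 0.304] pointing down, gripper open.
Joint ranges: [-3.01, 3.01], [-1.01, 2.22], [0.06, 2.58], [-1.02, 4.17], [0.09, 2.62], [-3.14, 3.14]. Speed limits (rad/s): [2.57, 2.57, 3.14, 3.14, 3.14, 3.14].

## Interface

Orientations are given as a rotation vector (axis times angle).
In Python, from cell import manip gives the robot as it stands.
- The arm moves only by the shell command python3 -m jog 'ROWS' [FORCE]. ROWS is JSON, a list that holds one entry, the list of rows, each a list of 5 numbers: the closure in counts, from 0 (fully open) to 255 (shut), then the shift along the tool's x, y, z in m, then the turn about the tool's z in rad. A call has 1 to 8 rows; each row shifts and turns the commanded pose from where the row before left it, along the tool's axes as they then stand; what a row does not reach is not made up. A row lasts 1/12 s, in which the tool goes at most 41.7 mm and 7.16 degrees, less where a joint would pass 70% of its speed; a pose out of reach is approached as far as the arm can. A call with a gripper value outside its range is refused whole. The fingers move at their own pace and stop on an object; FORCE is the grip in N (left out, the last holds). Time passes only in rows, so rows that do not move let the fingers close. It gives the time, the measured TCP pose, the force and the opening at its end, in the units of the state.
- manip.observe(): the state, without advancing time (a new reading comes with each control period).
- manip.camera(name): name is "side" or "top" or "wrist"; returns the picture (400x640x3 uint8, blue, green, red); there is no depth.
- manip.get_calibration(name): a dict with "camera_matrix" (3x3 intrinsics, pixels), "D" ([k1, k2, p1, p2, k3] as OpenCV has them; the pictures are not rectified), "extrinsics" (4x4, takes a point from camera to world coordinates). Camera axes: x right, y down, z forward; pixel columns grow to the right and rows downward; lengths in m; the calibration is good to about 2 mm. A picture is of the moment at which its call begins: read the wrist's pose just before it. get_calibration takes no time and is no camera call; for the wrist camera it gives the pose at the moment of the call.
- manip.job_done(): hands the job in, once; it reports no verdict.
The state is a dict: "time": time; "joint_pos": joint angles; "qd": joint speeds; "joint_efforts": joint torques, N m; "tcp_pos": TCP position; "eef_rot": TCP orientation; "ft_force": force on the tool from outside, world axes, zero at the start; "moment": the same for the moment, N m; "finger_gap": finger opening in m.
Only numpy, scipy, OpenCV 4.12 (cv2) and the standard library are available. Lean on these libraries where they do the work, as an engineer would, in place of code of your own. Each camera call takes 0.05 s, during which the arm holds its last target.

## Working session

There is one attempt and no reset: what is moved stays moved. The work goes in short steps, Python scripts to look and compute and a shell command to move; the robot and the scene stay as the last step left them, time stands still between calls to the robot, and variables do not carry over. Pictures are saved under pics/ and viewed, and the job is handed in when it is done.

```bash
mkdir -p pics; ls; python3 - <<'E'
from cell import manip
import cv2
s=manip.observe(); print(s['time'],s['tcp_pos'],s['eef_rot'],s['ft_force'],s['finger_gap'])
for n in('side','top','wrist'):
    c=manip.get_calibration(n); print(n,c)
    cv2.imwrite(f'pics/{n}0.png',manip.camera(n))
print(manip.observe()['time'])
E
```

```text
pics
0.0 [0.25051199 0.5720892  0.30267303] [-6.43743023e-01 -3.07427569e+00  2.96379704e-03] [-0.28155217 -0.74787969  0.88776711] 0.08548444559595768
side {'camera_matrix': array([[373.39936247,   0.        , 328.03541054],
       [  0.        , 373.39936247, 196.6548914 ],
       [  0.        ,   0.        ,   1.        ]]), 'D': array([-0.02448134,  0.        ,  0.        ,  0.        ,  0.        ]), 'extrinsics': array([[ 0.66853872, -0.47071875,  0.57574285,  0.16373978],
       [-0.74359485, -0.41158169,  0.52694138, -0.40256404],
       [-0.01107597, -0.78040014, -0.62518233,  0.5166866 ],
       [ 0.        ,  0.        ,  0.        ,  1.        ]])}
top {'camera_matrix': array([[497.23279854,   0.        , 319.38051578],
       [  0.        , 497.23279854, 193.48351982],
       [  0.        ,   0.        ,   1.        ]]), 'D': array([0.03519684, 0.        , 0.        , 0.        , 0.        ]), 'extrinsics': array([[ 8.77383860e-03, -9.87416088e-01,  1.57900252e-01,
         3.60372029e-01],
       [-9.99961081e-01, -8.51769741e-03,  2.29882902e-03,
        -1.38264874e-02],
       [-9.24954186e-04, -1.57914277e-01, -9.87452392e-01,
         1.13982372e+00],
       [ 0.00000000e+00,  0.00000000e+00,  0.00000000e+00,
         1.00000000e+00]])}
wrist {'camera_matrix': array([[293.0702871 ,   0.        , 321.17319038],
       [  0.        , 293.0702871 , 198.6340095 ],
       [  0.        ,   0.        ,   1.        ]]), 'D': array([-0.02366167,  0.        ,  0.        ,  0.        ,  0.        ]), 'extrinsics': array([[ 0.40098426,  0.86743964,  0.29455067,  0.17466842],
       [ 0.91608033, -0.37866846, -0.13193571,  0.60697088],
       [-0.00290922,  0.32273622, -0.94648448,  0.37106191],
       [ 0.        ,  0.        ,  0.        ,  1.        ]])}
0.15
```

View pics/top0.png

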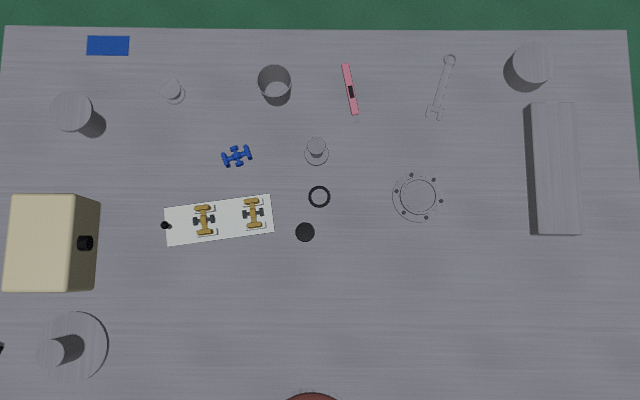

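View pics/side0.png

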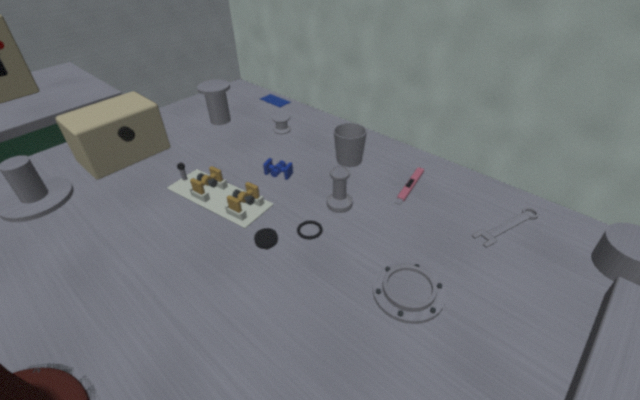

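View pics/wrist0.png

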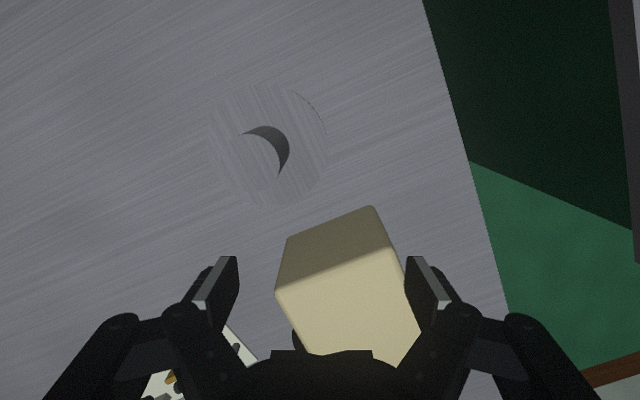

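```bash
python3 - <<'E'
import cv2
a=cv2.imread('pics/top0.png'); b=cv2.imread('pics/side0.png')
cv2.imwrite('pics/crop_t.png',cv2.resize(a[185:255,155:285],None,fx=6,fy=6,interpolation=cv2.INTER_CUBIC))
cv2.imwrite('pics/crop_s.png',cv2.resize(b[155:230,160:280],None,fx=6,fy=6,interpolation=cv2.INTER_CUBIC))
cv2.imwrite('pics/crop_seat.png',cv2.resize(a[165:230,380:455],None,fx=8,fy=8,interpolation=cv2.INTER_CUBIC))
E
```

```text
(no output)
```

View pics/crop_t.png

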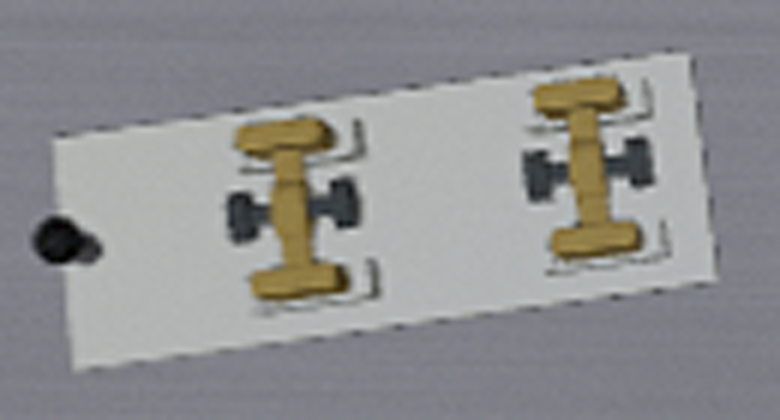

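View pics/crop_s.png

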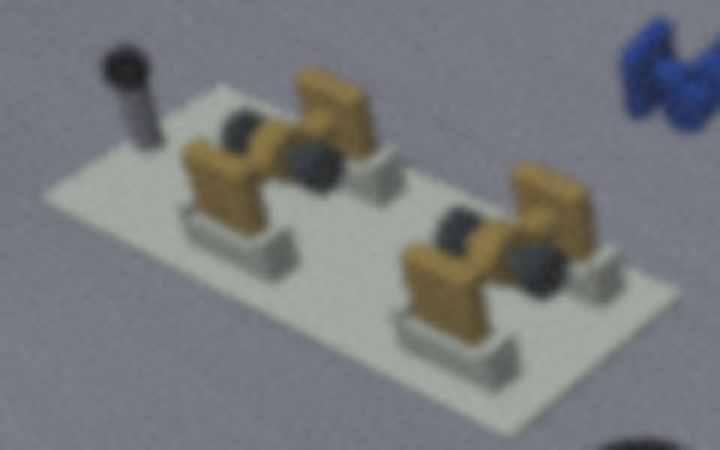

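View pics/crop_seat.png

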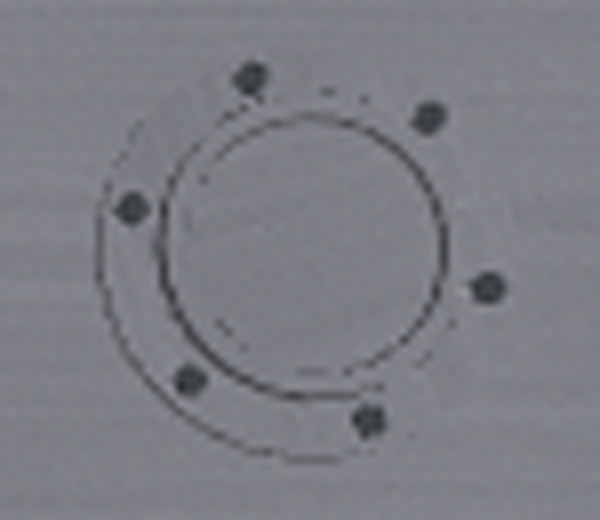

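```bash
cat > h.py <<'E'
import cv2, numpy as np
from cell import manip
def ray(cal,px):
    K=np.array(cal['camera_matrix']);D=np.array(cal['D']);E=np.array(cal['extrinsics'])
    p=cv2.undistortPoints(np.array(px,float).reshape(-1,1,2),K,D).reshape(-1,2)
    d=np.c_[p,np.ones(len(p))]@E[:3,:3].T
    return E[:3,3],d
def onplane(cal,px,z):
    o,d=ray(cal,px); return o+d*((z-o[2])/d[:,2])[:,None]
def tri(c1,p1,c2,p2):
    o1,d1=ray(c1,[p1]);o2,d2=ray(c2,[p2]);d1=d1[0];d2=d2[0]
    A=np.c_[d1,-d2];t=np.linalg.lstsq(A,o2-o1,rcond=None)[0]
    a=o1+t[0]*d1;b=o2+t[1]*d2
    return (a+b)/2,np.linalg.norm(a-b)
def blobs(mask,amin,off=(0,0)):
    n,l,s,c=cv2.connectedComponentsWithStats(mask.astype(np.uint8))
    return [(np.round(c[i]+off,2),int(s[i,4])) for i in range(1,n) if s[i,4]>=amin]
E
python3 - <<'E'
from h import *
a=cv2.imread('pics/top0.png');b=cv2.imread('pics/side0.png')
ct=manip.get_calibration('top');cs=manip.get_calibration('side')
def run(img,x0,y0,x1,y1,v,am):
    c=img[y0:y1,x0:x1]; h=cv2.cvtColor(c,cv2.COLOR_BGR2HSV)
    brass=(h[...,0]>10)&(h[...,0]<32)&(h[...,1]>90)
    return blobs(c.max(2)<v,am,(x0,y0)),blobs(brass,10,(x0,y0))
d,br=run(a,155,185,285,255,95,8); print('top dark',d);print('brass',br)
for p,n in d: print(p,n,onplane(ct,[p],.034)[0].round(4))
for p,n in br: print('brass',p,n,onplane(ct,[p],.045)[0].round(4))
d2,br2=run(b,160,155,275,222,85,8); print('side dark',d2,'brass',br2)
d3=blobs(a[165:230,380:455].max(2)<85,3,(380,165)); print(d3)
P=np.array([p for p,n in d3]);W=onplane(ct,P,.008);print(W.round(4),W.mean(0))
d4=blobs(b[255:330,365:455].max(2)<85,3,(365,255)); print(d4)
P=np.array([p for p,n in d4]);W=onplane(cs,P,.008);print(W.round(4),W.mean(0))
E
```

```text
top dark [(array([255.69, 201.77]), 13), (array([247.  , 203.38]), 8), (array([206.75, 208.12]), 16), (array([259.9 , 211.64]), 42), (array([245.02, 213.62]), 42), (array([210.33, 218.63]), 54), (array([195.56, 220.51]), 41), (array([165.21, 225.07]), 67), (array([256.12, 226.06]), 16), (array([210.08, 231.77]), 13)]
brass [(array([252.36, 212.26]), 245), (array([203.13, 219.52]), 251)]
[255.69 201.77] 13 [0.5171 0.1316 0.034 ]
[247.   203.38] 8 [0.5133 0.1509 0.034 ]
[206.75 208.12] 16 [0.5019 0.2405 0.034 ]
[259.9  211.64] 42 [0.4949 0.1215 0.034 ]
[245.02 213.62] 42 [0.4902 0.1546 0.034 ]
[210.33 218.63] 54 [0.4783 0.2315 0.034 ]
[195.56 220.51] 41 [0.4738 0.2641 0.034 ]
[165.21 225.07] 67 [0.4632 0.3308 0.034 ]
[256.12 226.06] 16 [0.4625 0.129  0.034 ]
[210.08 231.77] 13 [0.449  0.2308 0.034 ]
brass [252.36 212.26] 245 [0.492  0.1368 0.045 ]
brass [203.13 219.52] 251 [0.475  0.2448 0.045 ]
side dark [(array([181.53, 168.15]), 66), (array([268.  , 169.24]), 17), (array([199.56, 176.72]), 25), (array([211.38, 181.65]), 77), (array([235.84, 193.13]), 31), (array([248.72, 198.76]), 8
[... 409 characters left out ...]
   0.008 ]
 [ 0.5767 -0.2737  0.008 ]
 [ 0.5646 -0.2674  0.008 ]
 [ 0.5494 -0.1875  0.008 ]
 [ 0.5488 -0.1969  0.008 ]
 [ 0.5401 -0.277   0.008 ]
 [ 0.529  -0.1973  0.008 ]
 [ 0.5275 -0.2893  0.008 ]
 [ 0.5082 -0.2088  0.008 ]
 [ 0.4998 -0.2037  0.008 ]
 [ 0.4887 -0.2545  0.008 ]] [ 0.538225   -0.23446775  0.008     ]
[(array([416.75, 264.75]), 4), (array([387.17, 268.5 ]), 12), (array([439. , 285.5]), 16), (array([377.9 , 291.05]), 20), (array([432.27, 310.05]), 22), (array([400., 313.]), 21)]
[[ 0.5922 -0.2212  0.008 ]
 [ 0.5505 -0.1868  0.008 ]
 [ 0.5775 -0.2734  0.008 ]
 [ 0.5006 -0.2031  0.008 ]
 [ 0.5276 -0.2892  0.008 ]
 [ 0.4894 -0.254   0.008 ]] [ 0.53963843 -0.23796889  0.008     ]
```

```bash
python3 - <<'E'
from h import *
from scipy.spatial.transform import Rotation as R
ct=manip.get_calibration('top');cs=manip.get_calibration('side')
print('knob',tri(ct,(85,243),cs,(126,134)))
print('lugs', tri(ct,(195.56,220.51),cs,(199.56,176.72)),tri(ct,(210.33,218.63),cs,(211.38,181.65)))
s=manip.observe();r=R.from_rotvec(s['eef_rot']).as_matrix();print(r.round(3))
c=np.array([.4758,.2470]);t=np.array([-.145,.989]);
y=r[:2,1]; 
w=np.arctan2(t[1],t[0])-np.arctan2(y[1],y[0]);w=(w+np.pi/2)%np.pi-np.pi/2
print('world yaw change',w,'tool turn',-w)
d=np.r_[c,0]-s['tcp_pos'];d[2]=0;print('tool shift',r.T@d)
# wrist cam offset in tool frame
E=np.array(manip.get_calibration('wrist')['extrinsics']);print((r.T@(E[:3,3]-s['tcp_pos'])).round(4));print((r.T@E[:3,:3]).round(3))
E
```

```text
knob (array([0.41927256, 0.47797394, 0.08863496]), np.float64(0.00016046634765424863))
lugs (array([0.47205281, 0.26422981, 0.03642894]), np.float64(0.00339436064268071)) (array([0.47826388, 0.23129312, 0.03480063]), np.float64(0.00011403338658584711))
[[-0.916  0.401 -0.001]
 [ 0.401  0.916 -0.001]
 [ 0.    -0.002 -1.   ]]
world yaw change 0.5583864018174785 tool turn -0.5583864018174785
tool shift [-3.36783830e-01 -2.07486252e-01  2.64119636e-04]
[ 0.0835  0.0014 -0.0683]
[[ 0.    -0.946 -0.323]
 [ 1.     0.001 -0.001]
 [ 0.001 -0.323  0.946]]
```

```bash
python3 -m jog '[[[0,-0.03,-0.019,-0.006,0],[0,-0.033,-0.02,-0.004,0],[0,-0.033,-0.02,0,0],[0,-0.033,-0.02,0,0],[0,-0.033,-0.02,0,0],[0,-0.033,-0.02,0,0],[0,-0.033,-0.02,0,0],[0,-0.033,-0.02,0,0]]]' 40
```

```text
time: 0.82
tcp_pos: [0.4265, 0.3204, 0.3137]
eef_rot: [-0.643, -3.075, 0.0]
ft_force: [0.2, -0.4, 0.0]
finger_gap: 0.0855
```

```bash
python3 -m jog '[[[0,-0.03,-0.02,0,-0.09],[0,-0.02,-0.01,0.01,-0.1],[0,0,0,0.02,-0.11],[0,0,0,0.02,-0.11],[0,0,0,0.02,-0.11],[0,0,0,0.02,-0.04],[0,0,0,0,0],[0,0,0,0,0]]]'
python3 - <<'E'
from h import *
s=manip.observe();print(s['time'],s['tcp_pos'],s['eef_rot'],s['joint_pos'])
cv2.imwrite('pics/wrist1.png',manip.camera('wrist'))
E
```

```text
time: 1.48
tcp_pos: [0.4605, 0.2756, 0.2225]
eef_rot: [0.229, -3.13, 0.002]
ft_force: [0.6, -0.3, 0.7]
finger_gap: 0.0853
1.4833 [0.46049063 0.2755814  0.22252419] [ 2.28715464e-01 -3.13006058e+00  1.71056653e-03] [ 4.00574167e-01 -9.26500062e-02  1.89506361e+00 -6.83718518e-06
  1.34254688e+00 -1.31610257e+00]
```

View pics/wrist1.png

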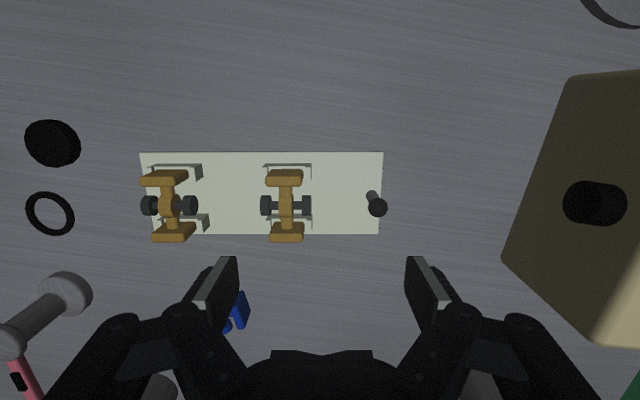

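Wrist view: the brass plunger by the post is at (286,205), with its lugs at (266,205) and (307,205). The post's black ball is at (377,207), the spare at (169,205) and the blue look-alike at (235,310). The one at (286,205) is the one meant, since it is the nearest to the post. Next I measure it and confirm in a crop.

```bash
python3 - <<'E'
from h import *
from scipy.spatial.transform import Rotation as R
a=cv2.imread('pics/wrist1.png')
cv2.imwrite('pics/crop_w.png',cv2.resize(a[140:250,130:400],None,fx=2.9,fy=2.9,interpolation=cv2.INTER_CUBIC))
cw=manip.get_calibration('wrist');s=manip.observe();r=R.from_rotvec(s['eef_rot']).as_matrix()
c=a[190:222,250:322]
b=blobs(c.max(2)<90,30,(250,190));print(b)
W=onplane(cw,[p for p,n in b],.034);print(W.round(4))
h=cv2.cvtColor(a[160:250,255:320],cv2.COLOR_BGR2HSV)
br=blobs((h[...,0]>10)&(h[...,0]<32)&(h[...,1]>90),100,(255,160));print(br)
# cap top-face corners? pin midpoint
m=(W[0]+W[-1])/2;v=W[0]-W[-1]
print('mid',m,'pin dir',v/np.linalg.norm(v),'len',np.linalg.norm(v),'tool y',r[:,1].round(4))
for c in (m,np.array([.4758,.2470,.034])): print('shift tool',(r.T@(c-s['tcp_pos'])).round(4))
E
```

```text
[(array([267.28, 205.42]), 293), (array([302.12, 205.9 ]), 312)]
[[0.4805 0.2287 0.034 ]
 [0.4762 0.2612 0.034 ]]
[(array([285.26, 205.51]), 1705)]
mid [0.4783125  0.24492367 0.034     ] pin dir [ 0.13185059 -0.9912696   0.        ] len 0.03276532486822131 tool y [-1.456e-01  9.893e-01 -1.000e-04]
shift tool [-0.0123 -0.0332  0.1902]
shift tool [-0.0102 -0.0308  0.1902]
```

View pics/crop_w.png

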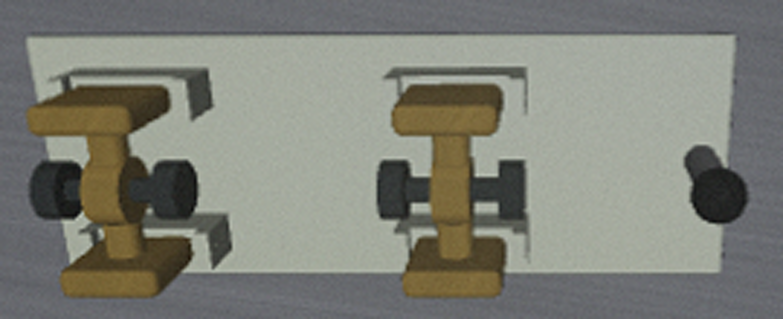

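The crop confirms it: one place next to the knobbed post, and the spare a place further left. I move over it, descend part way and check again.

```bash
python3 -m jog '[[[0,-0.006,-0.016,0.01,0],[0,-0.0055,-0.016,0.02,0],[0,0,0,0.02,0],[0,0,0,0.02,0],[0,0,0,0.015,0],[0,0,0,0.005,0],[0,0,0,0,0],[0,0,0,0,0]]]'
python3 - <<'E'
from h import *
from scipy.spatial.transform import Rotation as R
s=manip.observe();cw=manip.get_calibration('wrist');a=manip.camera('wrist')
cv2.imwrite('pics/wrist2.png',a);cv2.imwrite('pics/side2.png',cv2.resize(manip.camera('side')[110:250,120:320],None,fx=4,fy=4,interpolation=cv2.INTER_CUBIC))
r=R.from_rotvec(s['eef_rot']).as_matrix()
print(s['tcp_pos'],s['eef_rot'])
hh=cv2.cvtColor(a,cv2.COLOR_BGR2HSV)
print(blobs((hh[...,0]>10)&(hh[...,0]<32)&(hh[...,1]>90),200))
E
```

```text
time: 2.2
tcp_pos: [0.4783, 0.2464, 0.1356]
eef_rot: [-0.231, 3.131, 0.001]
ft_force: [-0.4, 0.1, 0.4]
finger_gap: 0.0852
[0.47826112 0.24643354 0.13558632] [-2.30636690e-01  3.13078079e+00  1.01214706e-03]
[(array([145.7 , 230.15]), 4736), (array([317.92, 231.57]), 3914)]
```

View pics/wrist2.png

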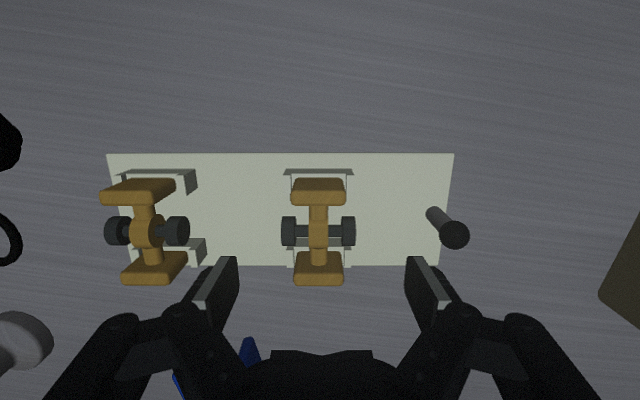

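View pics/side2.png

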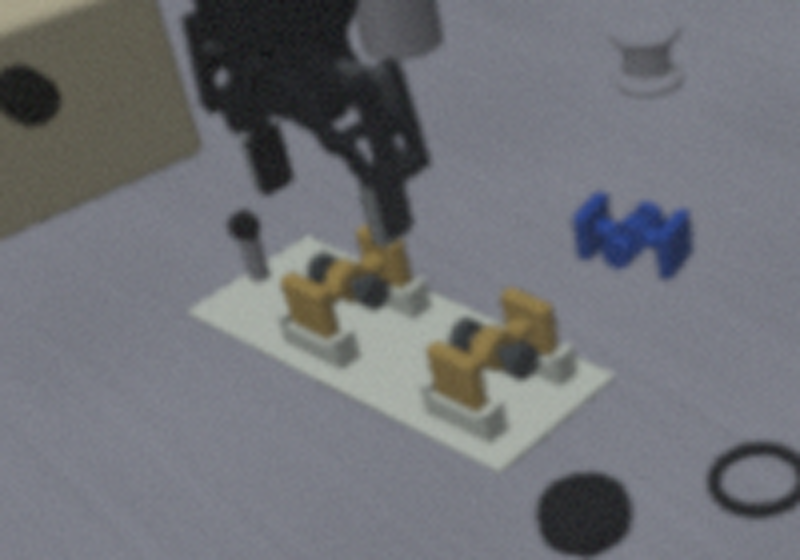

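Wrist view: the plunger is centred between the jaws, with its lugs at (289,231) and (348,231). The jaw centre is near column 321. I compute the remaining offset.

```bash
python3 - <<'E'
from h import *
from scipy.spatial.transform import Rotation as R
a=cv2.imread('pics/wrist2.png');cw=manip.get_calibration('wrist');s=manip.observe();r=R.from_rotvec(s['eef_rot']).as_matrix()
b=blobs(a[210:252,275:362].max(2)<90,60,(275,210));print(b)
for p,n in b: print((r.T@(onplane(cw,[p],.034)[0]-s['tcp_pos'])).round(4))
for p in [(318,203),(318,258),(319,231)]: print(p,(r.T@(onplane(cw,[p],.04)[0]-s['tcp_pos'])).round(4))
E
```

```text
[(array([292.72, 232.2 ]), 680), (array([343.12, 232.4 ]), 684)]
[ 0.002  -0.017   0.1021]
[0.0019 0.0152 0.1021]
(318, 203) [ 0.024  -0.0007  0.096 ]
(318, 258) [-0.0132 -0.0008  0.0961]
(319, 231) [ 0.0057 -0.0002  0.0961]
```

```bash
python3 -m jog '[[[0,0.001,0,0.012,0],[0,0.001,0,0.012,0],[0,0,0,0.012,0],[0,0,0,0.009,0],[0,0,0,0.005,0],[0,0,0,0,0],[0,0,0,0,0]]]'
python3 - <<'E'
from h import *
cv2.imwrite('pics/wrist3.png',manip.camera('wrist'))
cv2.imwrite('pics/side3.png',cv2.resize(manip.camera('side')[110:250,120:320],None,fx=4,fy=4,interpolation=cv2.INTER_CUBIC))
E
```

```text
time: 2.88
tcp_pos: [0.4751, 0.2456, 0.0832]
eef_rot: [0.231, -3.132, 0.001]
ft_force: [0.6, 0.5, 0.7]
finger_gap: 0.0853
```

View pics/wrist3.png

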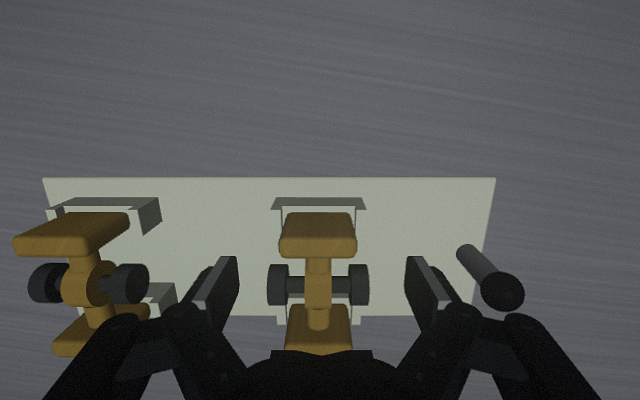

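View pics/side3.png

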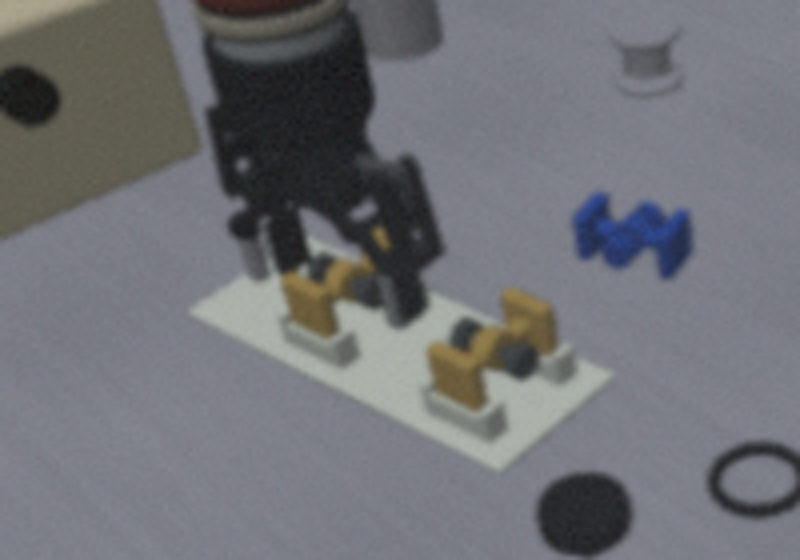

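Wrist: the jaws straddle the lugs (267–370), and the pads sit at columns 238 and 405, clear of the caps and the post. I close now.

```bash
python3 -m jog '[[[60,0,-0.001,0,0],[90,0,0,0,0],[110,0,0,0,0],[140,0,0,0,0],[180,0,0,0,0],[255,0,0,0,0],[255,0,0,0,0],[255,0,0,0,0]]]' 60
python3 -m jog '[[[255,0,0,0,0],[255,0,0,0,0]]]' 
python3 - <<'E'
from h import *
print(manip.observe()['tcp_pos'])
cv2.imwrite('pics/wrist4.png',manip.camera('wrist'))
E
```

```text
time: 3.65
tcp_pos: [0.4759, 0.2448, 0.0846]
eef_rot: [-0.231, 3.132, 0.0]
ft_force: [0.3, 0.1, 5.4]
finger_gap: 0.0451
time: 3.82
tcp_pos: [0.4759, 0.2448, 0.0846]
eef_rot: [-0.231, 3.132, 0.0]
ft_force: [-1.1, -1.1, 6.1]
finger_gap: 0.0447
[0.47594517 0.24480915 0.08460966]
```

View pics/wrist4.png

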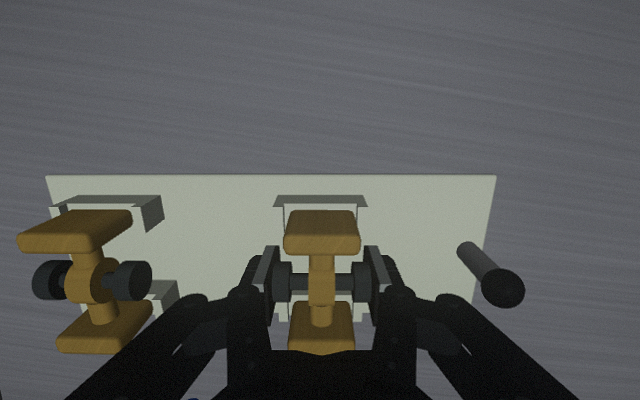

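The lugs are gripped (gap 45 mm). I lift straight up.

```bash
python3 -m jog '[[[255,0,0,-0.005,0],[255,0,0,-0.01,0],[255,0,0,-0.015,0],[255,0,0,-0.02,0],[255,0,0,-0.02,0],[255,0,0,-0.02,0],[255,0,0,-0.02,0],[255,0,0,-0.015,0]]]'
python3 -m jog '[[[255,0,0,-0.01,0],[255,0,0,-0.005,0],[255,0,0,0,0],[255,0,0,0,0],[255,0,0,0,0],[255,0,0,0,0],[255,0,0,0,0],[255,0,0,0,0]]]'
python3 -m jog '[[[255,0,0,0,0],[255,0,0,0,0],[255,0,0,0,0],[255,0,0,0,0],[255,0,0,0,0],[255,0,0,0,0],[255,0,0,0,0],[255,0,0,0,0]]]'
python3 -m jog '[[[255,0,0,0,0],[255,0,0,0,0],[255,0,0,0,0],[255,0,0,0,0],[255,0,0,0,0],[255,0,0,0,0],[255,0,0,0,0],[255,0,0,0,0]]]'
python3 - <<'E'
from h import *
print(manip.observe()['tcp_pos'])
cv2.imwrite('pics/wrist5.png',manip.camera('wrist'))
cv2.imwrite('pics/side5.png',cv2.resize(manip.camera('side')[80:230,120:320],None,fx=4,fy=4,interpolation=cv2.INTER_CUBIC))
E
```

```text
time: 4.53
tcp_pos: [0.4754, 0.2448, 0.2107]
eef_rot: [-0.231, 3.132, 0.001]
ft_force: [0.8, 0.8, -1.7]
finger_gap: 0.0449
time: 5.2
tcp_pos: [0.4752, 0.2446, 0.2231]
eef_rot: [0.231, -3.132, 0.001]
ft_force: [0.5, -1.0, -3.1]
finger_gap: 0.0455
time: 5.87
tcp_pos: [0.4755, 0.2447, 0.2239]
eef_rot: [-0.231, 3.133, 0.0]
ft_force: [-0.2, -0.7, -2.1]
finger_gap: 0.0448
time: 6.53
tcp_pos: [0.4755, 0.2447, 0.2239]
eef_rot: [-0.231, 3.133, -0.0]
ft_force: [-0.2, -0.5, -2.1]
finger_gap: 0.045
[0.47551112 0.24469331 0.22392185]
```

View pics/wrist5.png

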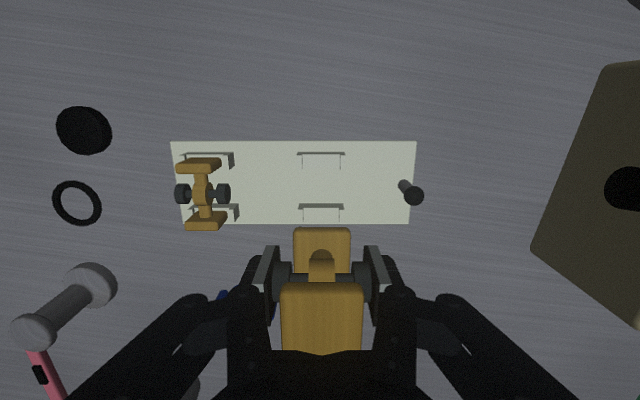

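View pics/side5.png

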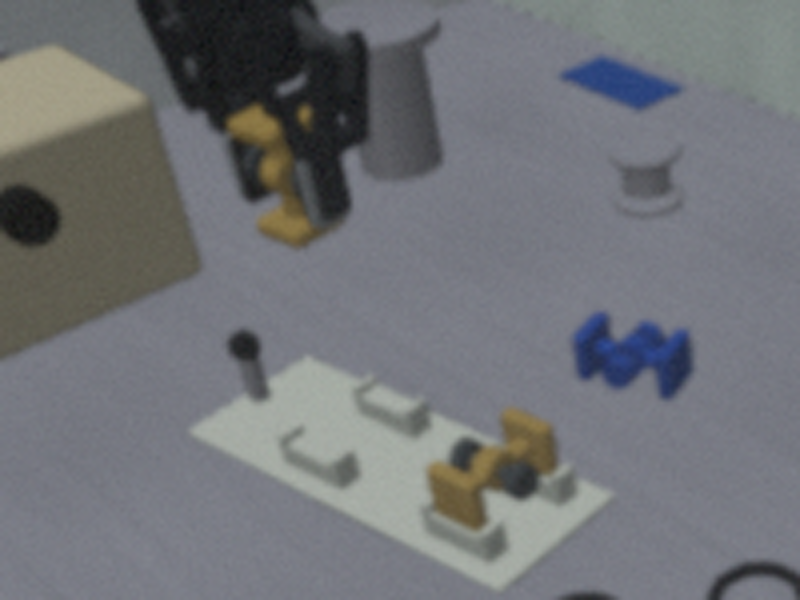

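The plunger hangs upright and still in the grip, with one cap above the pin and one below. The rack place is empty and the spare is undisturbed. I carry it to the seat.

```bash
python3 -m jog '[[[255,0.001,-0.02,0,0],[255,0.001,-0.03,0,0],[255,0.001,-0.038,0,0],[255,0.001,-0.038,0,0],[255,0.001,-0.038,0,0],[255,0.001,-0.038,0,0],[255,0.001,-0.038,0,0],[255,0.001,-0.038,0,0]]]'
python3 -m jog '[[[255,0,-0.038,0,0],[255,0,-0.038,0,0],[255,0,-0.038,0,0],[255,0,-0.038,0,0],[255,0,-0.03,0,0],[255,0,-0.018,0,0],[255,0,-0.009,0,0],[255,0,0,0,0]]]'
python3 -m jog '[[[255,0,0,0,0],[255,0,0,0,0],[255,0,0,0,0],[255,0,0,0,0]]]'
python3 - <<'E'
from h import *
from scipy.spatial.transform import Rotation as R
s=manip.observe();r=R.from_rotvec(s['eef_rot']).as_matrix();print(s['tcp_pos'],s['joint_pos'])
print('shift',(r.T@(np.array([.5383,-.2386,.012])-s['tcp_pos'])).round(4))
cv2.imwrite('pics/wrist6.png',manip.camera('wrist'))
cv2.imwrite('pics/side6.png',manip.camera('side'))
E
```

```text
time: 7.3
tcp_pos: [0.5083, -0.0333, 0.2242]
eef_rot: [-0.231, 3.132, -0.0]
ft_force: [1.6, 0.1, -1.7]
finger_gap: 0.045
time: 7.97
tcp_pos: [0.5391, -0.2394, 0.2238]
eef_rot: [0.228, -3.133, -0.0]
ft_force: [-0.2, 0.6, -2.6]
finger_gap: 0.0448
time: 8.3
tcp_pos: [0.539, -0.2369, 0.2239]
eef_rot: [0.234, -3.133, -0.0]
ft_force: [1.1, 0.3, -0.7]
finger_gap: 0.0448
[ 0.53904058 -0.23687729  0.22391295] [-5.40454447e-01  2.95249308e-02  1.77333137e+00  1.68354893e-04
  1.33891252e+00 -2.26021145e+00]
shift [ 0.001  -0.0016  0.2119]
```

View pics/wrist6.png

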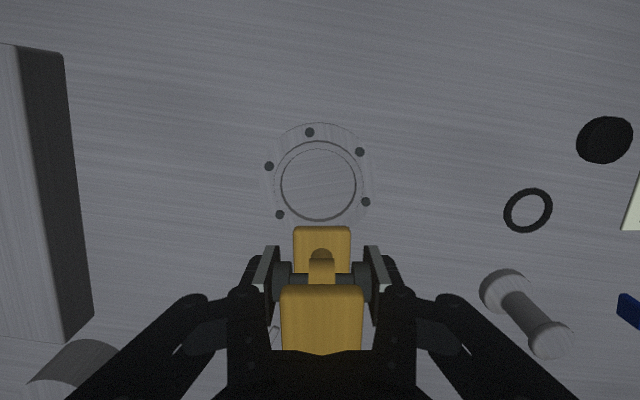

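View pics/side6.png

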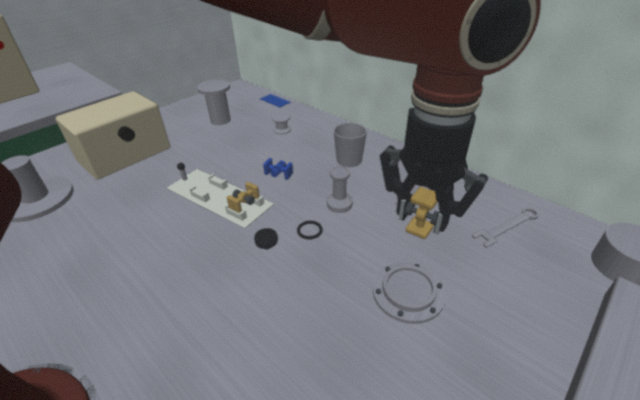

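```bash
python3 - <<'E'
from h import *
from scipy.spatial.transform import Rotation as R
s=manip.observe();r=R.from_rotvec(s['eef_rot']).as_matrix();print(s['tcp_pos'])
cw=manip.get_calibration('wrist');a=cv2.imread('pics/wrist6.png')
b=blobs(a[120:225,255:380].max(2)<65,20,(255,120))
W=onplane(cw,[p for p,n in b],.008);
for (p,n),w in zip(b,W): print(p,n,w.round(4))
A=np.c_[2*W[:,:2],np.ones(len(W))];print(np.linalg.lstsq(A,(W[:,:2]**2).sum(1),rcond=None)[0])
E
```

```text
[ 0.53908987 -0.23726565  0.22401545]
[309.16 131.92] 64 [ 0.4882 -0.2554  0.008 ]
[359.24 151.44] 59 [ 0.4995 -0.2047  0.008 ]
[268.73 165.88] 64 [ 0.5268 -0.2905  0.008 ]
[352.18 195.86] 28 [ 0.5452 -0.2033  0.008 ]
[365.17 201.14] 59 [ 0.5489 -0.189   0.008 ]
[279.38 213.95] 58 [ 0.5761 -0.2748  0.008 ]
[ 0.53585188 -0.2422164  -0.34332884]
```

The wrist and top cameras agree on the seat centre to 1 mm, about (0.538, −0.239). I lower.

```bash
python3 -m jog '[[[255,0.001,-0.002,0.01,0],[255,0,0,0.018,0],[255,0,0,0.02,0],[255,0,0,0.02,0],[255,0,0,0.018,0],[255,0,0,0.012,0],[255,0,0,0.007,0],[255,0,0,0.003,0]]]'
python3 -m jog '[[[255,0,0,0.002,0],[255,0,0,0,0],[255,0,0,0,0],[255,0,0,0,0],[255,0,0,0,0],[255,0,0,0,0],[255,0,0,0,0],[255,0,0,0,0]]]'
python3 -m jog '[[[255,0,0,0,0],[255,0,0,0,0],[255,0,0,0,0],[255,0,0,0,0],[255,0,0,0,0],[255,0,0,0,0],[255,0,0,0,0],[255,0,0,0,0]]]'
python3 - <<'E'
from h import *
print(manip.observe()['tcp_pos'],manip.observe()['ft_force'])
cv2.imwrite('pics/wrist7.png',manip.camera('wrist'))
cv2.imwrite('pics/side7.png',cv2.resize(manip.camera('side')[200:340,320:500],None,fx=4,fy=4,interpolation=cv2.INTER_CUBIC))
E
```

```text
time: 9.07
tcp_pos: [0.5377, -0.24, 0.1143]
eef_rot: [0.231, -3.131, -0.002]
ft_force: [-0.2, -0.7, -2.1]
finger_gap: 0.0452
time: 9.73
tcp_pos: [0.5384, -0.2404, 0.1141]
eef_rot: [-0.231, 3.133, -0.0]
ft_force: [0.0, -0.0, -2.4]
finger_gap: 0.045
time: 10.4
tcp_pos: [0.5383, -0.2403, 0.1139]
eef_rot: [0.231, -3.133, -0.0]
ft_force: [-0.0, -0.5, -1.9]
finger_gap: 0.0449
[ 0.53833365 -0.24033046  0.11390485] [-0.03479764 -0.48249187 -1.90395293]
```

View pics/side7.png

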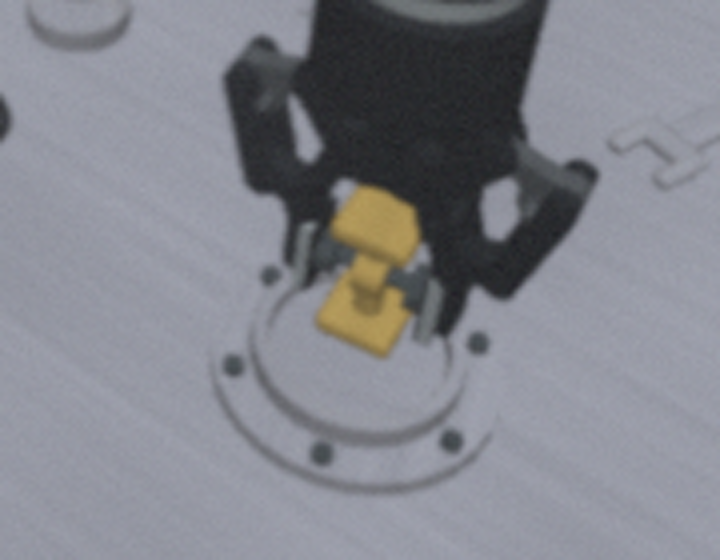

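View pics/wrist7.png

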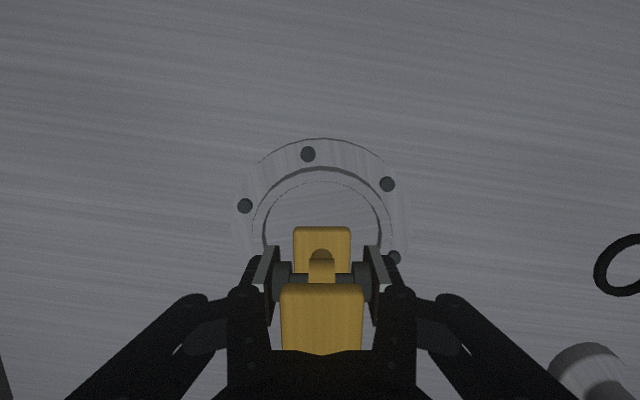

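Side view: the lower cap is above the well and inside the rim, about 20 mm up. I lower it slowly and watch the force.

```bash
python3 -m jog '[[[255,0,0.001,0.005,0],[255,0,0,0.005,0],[255,0,0,0.004,0],[255,0,0,0.002,0],[255,0,0,0.001,0],[255,0,0,0,0],[255,0,0,0,0],[255,0,0,0,0]]]'
python3 -m jog '[[[255,0,0,0.001,0],[255,0,0,0,0],[255,0,0,0,0],[255,0,0,0,0]]]'
```

```text
time: 11.17
tcp_pos: [0.5384, -0.2395, 0.0972]
eef_rot: [-0.231, 3.133, -0.0]
ft_force: [0.0, -0.2, -2.5]
finger_gap: 0.0451
time: 11.5
tcp_pos: [0.5382, -0.2393, 0.096]
eef_rot: [-0.231, 3.133, -0.0]
ft_force: [-0.5, 0.0, -2.4]
finger_gap: 0.045
```

```bash
python3 -m jog '[[[255,0,0,0.001,0],[255,0,0,0,0],[255,0,0,0,0],[255,0,0,0,0]]]'
```

```text
time: 11.83
tcp_pos: [0.5381, -0.2393, 0.0948]
eef_rot: [0.231, -3.133, -0.0]
ft_force: [-0.7, -0.3, -2.3]
finger_gap: 0.0451
```

```bash
python3 -m jog '[[[255,0,0,0.0005,0],[255,0,0,0,0],[255,0,0,0,0],[255,0,0,0,0]]]'
```

```text
time: 12.17
tcp_pos: [0.5382, -0.2394, 0.0947]
eef_rot: [-0.231, 3.133, -0.0]
ft_force: [-1.3, 0.0, 0.4]
finger_gap: 0.0451
```

```bash
python3 -m jog '[[[255,0,0,0.0003,0],[255,0,0,0,0],[255,0,0,0,0]]]'
python3 - <<'E'
from h import *
print(manip.observe()['tcp_pos'],manip.observe()['ft_force'])
cv2.imwrite('pics/wrist8.png',manip.camera('wrist'))
cv2.imwrite('pics/side8.png',cv2.resize(manip.camera('side')[200:340,320:500],None,fx=4,fy=4,interpolation=cv2.INTER_CUBIC))
E
```

```text
time: 12.42
tcp_pos: [0.5383, -0.2394, 0.0947]
eef_rot: [-0.231, 3.133, -0.0]
ft_force: [-2.5, 0.9, 4.1]
finger_gap: 0.0448
[ 0.5382992  -0.23941605  0.09468601] [-2.46699187  0.87920118  4.097799  ]
```

View pics/side8.png

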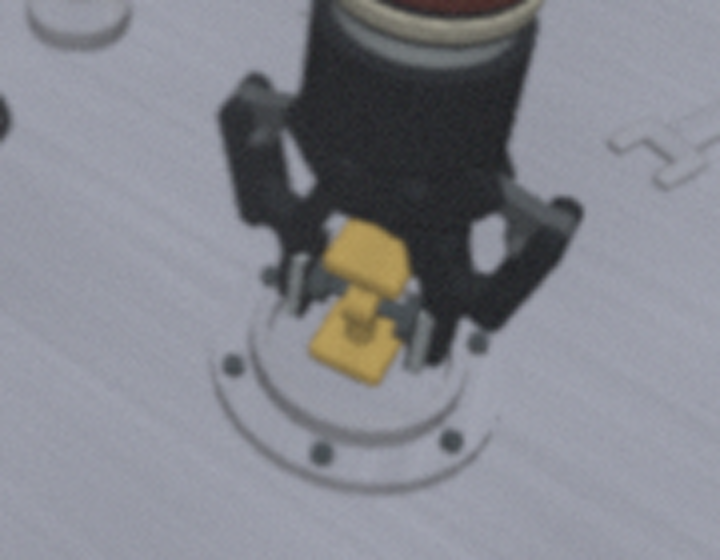

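View pics/wrist8.png

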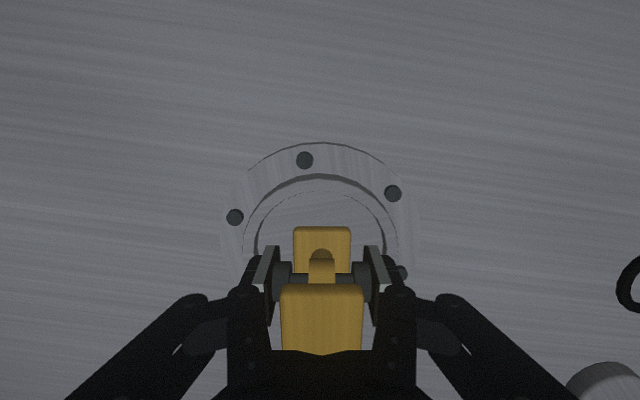

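The floor contact came at the predicted height (TCP z 0.0947) and the plunger stands within the rim. I ease the grip, then open.

```bash
python3 -m jog '[[[255,0,0,0,0],[255,0,0,0,0],[255,0,0,0,0]]]' 20; python3 -m jog '[[[100,0,0,0,0],[80,0,0,0,0],[60,0,0,0,0],[40,0,0,0,0],[10,0,0,0,0],[0,0,0,0,0],[0,0,0,0,0],[0,0,0,0,0]]]' 
python3 - <<'E'
from h import *
print(manip.observe()['tcp_pos'],manip.observe()['ft_force'])
cv2.imwrite('pics/wrist9.png',manip.camera('wrist'))
E
```

```text
time: 12.77
tcp_pos: [0.5383, -0.2394, 0.0946]
eef_rot: [-0.231, 3.133, -0.0]
ft_force: [-3.1, 1.5, 5.4]
finger_gap: 0.0451
time: 13.43
tcp_pos: [0.5382, -0.2393, 0.0941]
eef_rot: [-0.231, 3.133, 0.0]
ft_force: [-0.9, -0.0, -0.1]
finger_gap: 0.0857
[ 0.53819438 -0.23932602  0.09406558] [-0.8877654  -0.04998598 -0.06051135]
```

View pics/wrist9.png

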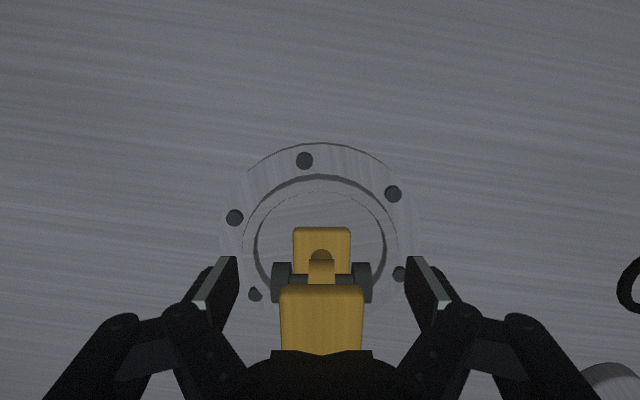

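The plunger stands free between the open jaws. I raise straight up.

```bash
python3 -m jog '[[[0,0,0,-0.005,0],[0,0,0,-0.01,0],[0,0,0,-0.018,0],[0,0,0,-0.025,0],[0,0,0,-0.03,0],[0,0,0,-0.03,0],[0,0,0,-0.025,0],[0,0,0,-0.01,0]]]'; python3 -m jog '[[[0,0,0,0,0],[0,0,0,0,0],[0,0,0,0,0],[0,0,0,0,0],[0,0,0,0,0],[0,0,0,0,0]]]'
python3 - <<'E'
from h import *
cv2.imwrite('pics/wrist10.png',manip.camera('wrist'));b=manip.camera('side')
cv2.imwrite('pics/side10.png',b)
cv2.imwrite('pics/side10c.png',cv2.resize(b[200:340,320:500],None,fx=4,fy=4,interpolation=cv2.INTER_CUBIC))
E
```

```text
time: 14.15
tcp_pos: [0.5398, -0.2403, 0.2534]
eef_rot: [-0.231, 3.126, -0.008]
ft_force: [0.6, 0.1, 0.6]
finger_gap: 0.0856
time: 14.65
tcp_pos: [0.5377, -0.2391, 0.2454]
eef_rot: [0.231, -3.131, -0.002]
ft_force: [0.3, 0.1, 0.3]
finger_gap: 0.0856
```

View pics/side10.png

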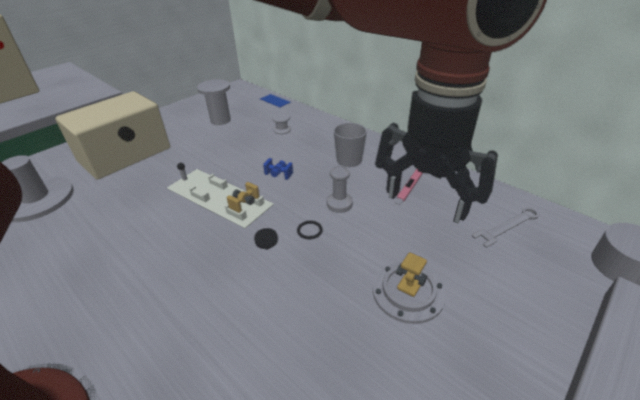

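View pics/side10c.png

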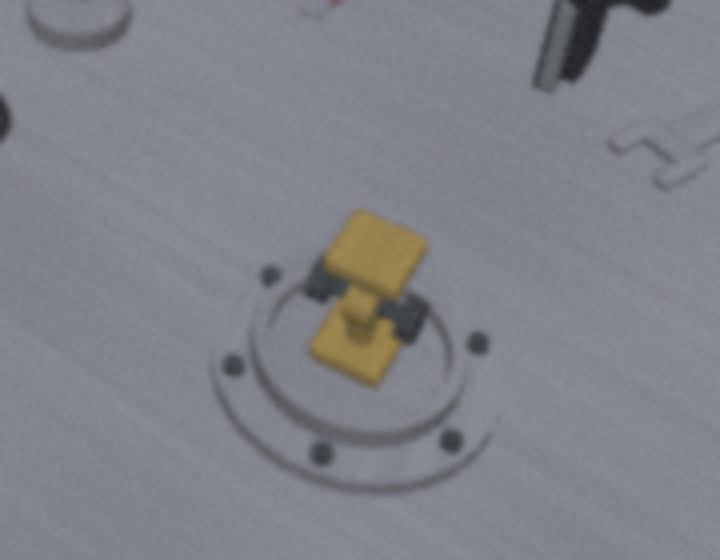

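View pics/wrist10.png

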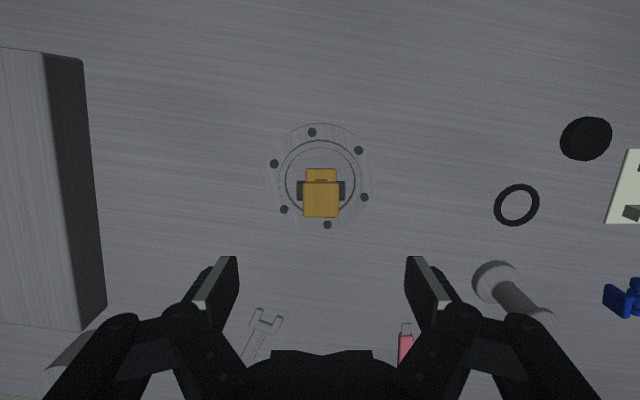

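The plunger stands upright in the well: side (411,275), wrist (321,192), square on the floor inside the rim. The spare still lies in the rack at side (243,196), and the gripper is clear. I hand in.

```bash
python3 - <<'E'
from cell import manip
manip.job_done(); print(manip.observe()['time'])
E
```

```text
the job is handed in; nothing more can be done
the job is handed in; nothing more can be done
```

The plunger by the black-knobbed post now stands upright in the valve seat's well, heavy end down, and the job is handed in at about 14.8 s of the 48 s allowed.

- **Grip and lift:** I took it by its two lugs and lifted it about 140 mm. I held it there for almost 2 s, until it hung upright and still.
- **Placing:** I lowered it until the floor contact showed on the wrist force, at the predicted height of 94.7 mm. Then I eased the grip, opened the jaws and raised straight up.
- **Last checks:** The side and wrist pictures show it standing free on the well floor, inside the rim. The spare still lies in the rack, the blue look-alike is untouched, and the gripper is well clear.
- **Measurement agreement:** The wrist and top cameras agreed to about 1 mm on the seat centre and about 3 mm on the plunger. One automatic circle fit of the seat was off by about 4 mm because of a stray dark blob, so I used the opposite bolt pairs instead.
- **Forces:** The end-of-call wrist readings peaked at about 6 N.

No check failed. The heavy end shows only by how the plunger hung, because the two caps look alike.

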